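# Find the key that opens the cash box

## Task

One of the three keys in the wooden stand opens the cam lock in the top of the blue cash box. Try them one at a time: push the key fully home in the lock and turn it clockwise; if it will not turn, put it in the red half of the tray before you take the next. When one does turn, turn the latch all the way to open, draw that key out and put it in the green half of the tray, leaving any untried keys in the stand, the latch open and the other things on the worktop where they are.

Things in the scene. Friction and masses are not known exactly. Their poses are not given: they have to be found in the camera images.
- key_a: Key, yellow plastic head, upright in the stand; all three alike but for the height of the pair of teeth at the blade's lower end. Origin: bottom centre of the blade tip; z up to the head, x along the width, y through the thickness. Steel blade z 0-46, 26 (x) x 5 (y); flange z 46-50, 40 x 14; head z 50-80, 32 (x) x 10 (y): grasp across the 10. About 45 g. Same either way round (half turn about z).
- key_b: Key, blue plastic head, upright in the stand; all three alike but for the height of the pair of teeth at the blade's lower end. Origin: bottom centre of the blade tip; z up to the head, x along the width, y through the thickness. Steel blade z 0-46, 26 (x) x 5 (y); flange z 46-50, 40 x 14; head z 50-80, 32 (x) x 10 (y): grasp across the 10. About 45 g. Same either way round (half turn about z).
- key_c: Key, black plastic head, upright in the stand; all three alike but for the height of the pair of teeth at the blade's lower end. Origin: bottom centre of the blade tip; z up to the head, x along the width, y through the thickness. Steel blade z 0-46, 26 (x) x 5 (y); flange z 46-50, 40 x 14; head z 50-80, 32 (x) x 10 (y): grasp across the 10. About 45 g. Same either way round (half turn about z).
- key_a_seat (a point): point on the axis of key_a at the underside of its flange, 46 above the blade tip; it meets lock when the key is fully home
- key_b_seat (a point): point on the axis of key_b at the underside of its flange, 46 above the blade tip; it meets lock when the key is fully home
- key_c_seat (a point): point on the axis of key_c at the underside of its flange, 46 above the blade tip; it meets lock when the key is fully home
- key_a_mid (a point): point on the axis of key_a, 40 above the blade tip, about half its length
- key_b_mid (a point): point on the axis of key_b, 40 above the blade tip, about half its length
- key_c_mid (a point): point on the axis of key_c, 40 above the blade tip, about half its length
- cash_box: Blue steel cash box fixed to the worktop, 140 (x) x 130 (y) x 70 high, origin at the centre of its underside. In the front (-x) strip of its top is the lock, in a flat aluminium bezel of 68 diameter, top 73 above the worktop; behind it (from 34 behind the lock axis) the hinged lid, whose front edge pops up by about 9 as the latch opens. Hollow under the lock.
- lock (a point): On the vertical lock axis at the top of the keyway, 36 in front (-x) of the box middle, 73 above the worktop; axes as the box. Keyway: slot 29 x 8, 2.5 chamfer, in a brass rotor flush with the bezel; long along x of this point when shut. A key goes straight down 46, until its flange rests on the rotor. Only one key turns, if home to within 2 mm; which one changes and cannot be seen.
- cam (a joint): Turn of rotor and latch: 0 shut, grows clockwise seen from above, stop at 1.3 rad, fully open (red dot on the rotor at the green mark). Friction about 0.06 N m, stays where left; moved by a key only. The right key turns freely; a wrong one stops hard on a hidden ward after 0.1 to 0.3 rad. Keys have about 0.12 rad play in the slot. A key can be drawn out only at 0 or fully open.
- stand: Fixed wooden block, 176 (x) x 50 (y) x 50 high, origin at the centre of its underside; three through slots 29 x 8 (long along x) at x = -55, 0, +55 hold the keys upright, flange on the top, blade width along x. Which key is in which slot varies.
- tray: Fixed shallow grey tray, 232 (x) x 150 (y) x 22 high, walls 4, floor 4 above the worktop, a wall across the middle; red half on its -x side, green half on its +x side, each 110 x 142 inside. Origin at the centre of its underside.
- tray_red (a point): centre of the floor of the red half: for keys that do not turn the latch
- tray_green (a point): centre of the floor of the green half: for the key that opened it
- pepper_mill: clear and grey pepper shaker, 44 wide, 90 high; bystander
- spice_a: spice jar with dark cap, 41 wide, 105 high; bystander
- water_glass: drinking glass, 80 wide, 91 high; bystander
- label_tape: roll of tan tape lying flat, 98 wide, 25 high; bystander
- sesame_jar: glass jar with grey lid, 54 wide, 85 high; bystander

How it is judged:
On the way:
1. a key is fully home in the lock (flange within 6 mm of the rotor) and the latch is turned open (past 1.1 rad) (value of joint cam above 1.1 rad and distance between any of key_a_seat, key_b_seat, key_c_seat and lock below 0.006 m), for 0.2 s.
At the end, for the whole second after the job is handed in: The latch is open (past 1.1 rad); one key is in the green half of the tray (its middle inside the half's outline seen from above, 114 x 150 mm, and less than 60 mm above the worktop), each other key is in the red half (same limits) or upright in the stand; all keys are at rest (value of joint cam above 1.1 rad and linear speed of each of key_a, key_b, key_c below 0.02 m/s and (((x of key_a_mid in the frame of tray_green between -0.057 and 0.057 m and y of key_a_mid in the frame of tray_green between -0.075 and 0.075 m and height (world z) of key_a_mid below 0.06 m) and ((horizontal distance between key_b_mid and stand below 0.066 m and height (world z) of key_b_mid below 0.054 m and angle between key_b's own z axis and vertical below 0.2 rad) or (x of key_b_mid in the frame of tray_red between -0.057 and 0.057 m and y of key_b_mid in the frame of tray_red between -0.075 and 0.075 m and height (world z) of key_b_mid below 0.06 m)) and ((horizontal distance between key_c_mid and stand below 0.066 m and height (world z) of key_c_mid below 0.054 m and angle between key_c's own z axis and vertical below 0.2 rad) or (x of key_c_mid in the frame of tray_red between -0.057 and 0.057 m and y of key_c_mid in the frame of tray_red between -0.075 and 0.075 m and height (world z) of key_c_mid below 0.06 m))) or ((x of key_b_mid in the frame of tray_green between -0.057 and 0.057 m and y of key_b_mid in the frame of tray_green between -0.075 and 0.075 m and height (world z) of key_b_mid below 0.06 m) and ((horizontal distance between key_a_mid and stand below 0.066 m and height (world z) of key_a_mid below 0.054 m and angle between key_a's own z axis and vertical below 0.2 rad) or (x of key_a_mid in the frame of tray_red between -0.057 and 0.057 m and y of key_a_mid in the frame of tray_red between -0.075 and 0.075 m and height (world z) of key_a_mid below 0.06 m)) and ((horizontal distance between key_c_mid and stand below 0.066 m and height (world z) of key_c_mid below 0.054 m and angle between key_c's own z axis and vertical below 0.2 rad) or (x of key_c_mid in the frame of tray_red between -0.057 and 0.057 m and y of key_c_mid in the frame of tray_red between -0.075 and 0.075 m and height (world z) of key_c_mid below 0.06 m))) or ((x of key_c_mid in the frame of tray_green between -0.057 and 0.057 m and y of key_c_mid in the frame of tray_green between -0.075 and 0.075 m and height (world z) of key_c_mid below 0.06 m) and ((horizontal distance between key_a_mid and stand below 0.066 m and height (world z) of key_a_mid below 0.054 m and angle between key_a's own z axis and vertical below 0.2 rad) or (x of key_a_mid in the frame of tray_red between -0.057 and 0.057 m and y of key_a_mid in the frame of tray_red between -0.075 and 0.075 m and height (world z) of key_a_mid below 0.06 m)) and ((horizontal distance between key_b_mid and stand below 0.066 m and height (world z) of key_b_mid below 0.054 m and angle between key_b's own z axis and vertical below 0.2 rad) or (x of key_b_mid in the frame of tray_red between -0.057 and 0.057 m and y of key_b_mid in the frame of tray_red between -0.075 and 0.075 m and height (world z) of key_b_mid below 0.06 m))))); the robot touches nothing.
It fails at once if a key is in the green half of the tray while the latch is still shut (below 0.5 rad) (value of joint cam below 0.5 rad and ((x of key_a_mid in the frame of tray_green between -0.057 and 0.057 m and y of key_a_mid in the frame of tray_green between -0.075 and 0.075 m and height (world z) of key_a_mid below 0.06 m) or (x of key_b_mid in the frame of tray_green between -0.057 and 0.057 m and y of key_b_mid in the frame of tray_green between -0.075 and 0.075 m and height (world z) of key_b_mid below 0.06 m) or (x of key_c_mid in the frame of tray_green between -0.057 and 0.057 m and y of key_c_mid in the frame of tray_green between -0.075 and 0.075 m and height (world z) of key_c_mid below 0.06 m))).
It fails at once if with the latch open (past 1.1 rad), two or more keys are out of both the stand and the red half (value of joint cam above 1.1 rad and ((not (horizontal distance between key_a_mid and stand below 0.066 m and height (world z) of key_a_mid below 0.054 m and angle between key_a's own z axis and vertical below 0.2 rad) and not (x of key_a_mid in the frame of tray_red between -0.057 and 0.057 m and y of key_a_mid in the frame of tray_red between -0.075 and 0.075 m and height (world z) of key_a_mid below 0.06 m) and not (horizontal distance between key_b_mid and stand below 0.066 m and height (world z) of key_b_mid below 0.054 m and angle between key_b's own z axis and vertical below 0.2 rad) and not (x of key_b_mid in the frame of tray_red between -0.057 and 0.057 m and y of key_b_mid in the frame of tray_red between -0.075 and 0.075 m and height (world z) of key_b_mid below 0.06 m)) or (not (horizontal distance between key_a_mid and stand below 0.066 m and height (world z) of key_a_mid below 0.054 m and angle between key_a's own z axis and vertical below 0.2 rad) and not (x of key_a_mid in the frame of tray_red between -0.057 and 0.057 m and y of key_a_mid in the frame of tray_red between -0.075 and 0.075 m and height (world z) of key_a_mid below 0.06 m) and not (horizontal distance between key_c_mid and stand below 0.066 m and height (world z) of key_c_mid below 0.054 m and angle between key_c's own z axis and vertical below 0.2 rad) and not (x of key_c_mid in the frame of tray_red between -0.057 and 0.057 m and y of key_c_mid in the frame of tray_red between -0.075 and 0.075 m and height (world z) of key_c_mid below 0.06 m)) or (not (horizontal distance between key_b_mid and stand below 0.066 m and height (world z) of key_b_mid below 0.054 m and angle between key_b's own z axis and vertical below 0.2 rad) and not (x of key_b_mid in the frame of tray_red between -0.057 and 0.057 m and y of key_b_mid in the frame of tray_red between -0.075 and 0.075 m and height (world z) of key_b_mid below 0.06 m) and not (horizontal distance between key_c_mid and stand below 0.066 m and height (world z) of key_c_mid below 0.054 m and angle between key_c's own z axis and vertical below 0.2 rad) and not (x of key_c_mid in the frame of tray_red between -0.057 and 0.057 m and y of key_c_mid in the frame of tray_red between -0.075 and 0.075 m and height (world z) of key_c_mid below 0.06 m)))).
It fails at once if with the latch open (past 1.1 rad), all three keys are in the stand or the red half (the key that opened it belongs in the green half) (value of joint cam above 1.1 rad and ((horizontal distance between key_a_mid and stand below 0.066 m and height (world z) of key_a_mid below 0.054 m and angle between key_a's own z axis and vertical below 0.2 rad) or (x of key_a_mid in the frame of tray_red between -0.057 and 0.057 m and y of key_a_mid in the frame of tray_red between -0.075 and 0.075 m and height (world z) of key_a_mid below 0.06 m)) and ((horizontal distance between key_b_mid and stand below 0.066 m and height (world z) of key_b_mid below 0.054 m and angle between key_b's own z axis and vertical below 0.2 rad) or (x of key_b_mid in the frame of tray_red between -0.057 and 0.057 m and y of key_b_mid in the frame of tray_red between -0.075 and 0.075 m and height (world z) of key_b_mid below 0.06 m)) and ((horizontal distance between key_c_mid and stand below 0.066 m and height (world z) of key_c_mid below 0.054 m and angle between key_c's own z axis and vertical below 0.2 rad) or (x of key_c_mid in the frame of tray_red between -0.057 and 0.057 m and y of key_c_mid in the frame of tray_red between -0.075 and 0.075 m and height (world z) of key_c_mid below 0.06 m))).
It fails at once if a bystander is moved by more than 30 mm (distance of any of pepper_mill, spice_a, water_glass, label_tape, sesame_jar from where it was at the start of the episode above 0.03 m).
It also fails if it takes over 72 s, if anything falls off the work surface, if the arm or the gripper's body presses on something with over 40 N, if the wrist force passes 120 N, or if a joint passes its speed limit or range.

## Robot

A 7-joint arm with a two-finger parallel gripper is mounted at the origin on a cart in front of the work surface, level with it; the furniture and walls round the work are solid. World frame = base frame: x ahead of the robot, y to its left, z up, the work surface at z = 0. Lengths are in m, angles in rad, forces in N, time in s.
With the tool pointing down it reaches from about 0.4 to 0.85 m from the base axis. Payload 4.5 kg.
Tool frame: the origin (TCP) lies where the fingers leave the gripper's body, on its centre line; the fingertips stand 64 mm ahead of it and the grasp point (between the pads) lies 45 mm ahead of it; z points along the fingers, y is the line along which they close (so a half turn about z gives the same grasp; the last joint's range is limited). The gripper opens to 88 mm and grips with 3 to 60 N. Pads are 18 mm wide; open, the fingers measure 123 mm over their backs; the gripper's body (75 mm by 187 mm) begins 45 mm behind the grasp point.
Start: joints at [1.36, 0.689, -0.195, 1.565, 0.157, 0.902, -0.215], TCP at [0.152, -0.606, 0.303] pointing down, gripper open.
Joint ranges: [-3.01, 3.01], [-0.46, 2.08], [-1.47, 1.51], [0.13, 2.56], [-1, 4.14], [0.04, 2.09], [-2.66, 2.66]. Speed limits (rad/s): [2.57, 2.57, 3.14, 3.14, 3.14, 3.14, 3.14].

## Interface

Orientations are given as a unit quaternion [x, y, z, w].
In Python, from plant import r gives the robot as it stands.
- The arm moves only by the tool play_rows, never from a script. Its arguments are lists of equal length, an entry for each row: "translation": the shift along the tool's x, y, z in m, a list of three; "delta_rot": the turn, a rotation vector about the tool's x, y, z in degrees, a list of three; "grip": the opening, from -1 (shut) to 1 (fully open). In form: {"translation": [[x, y, z], ...], "delta_rot": [[rx, ry, rz], ...], "grip": [grip, ...]}. A call has 1 to 20 rows; each row shifts and turns the commanded pose from where the row before left it, along the tool's axes as they then stand; what a row does not reach is not made up. A row lasts 1/8 s, in which the tool goes at most 62.5 mm and 10.7 degrees, less where a joint would pass 70% of its speed; a pose out of reach is approached as far as the arm can. A call with a gripper value outside its range is refused whole. The fingers move at their own pace and stop on an object; "squeeze" is the grip in N (left out, the last holds). Time passes only in rows, so rows that do not move let the fingers close. It gives the time, the measured TCP pose, the force, the opening and the grip force at its end, in the units of the state.
- r.get_state(): the state, without advancing time (a new reading comes with each control period).
- r.snapshot(name): name is "side" or "top"; returns the picture (480x640x3 uint8, blue, green, red); there is no depth.
- r.get_calibration(name): a dict with "intrinsics" (3x3 intrinsics, pixels), "k1" (the pictures are not rectified: a ray, as slopes to the right and down, at radius r is drawn at 1 + k1 r^2 times it, then the intrinsics apply), "eye" and "rotation" of the camera in the world. Camera axes: x right, y up, looking along -z (the intrinsics and any distortion apply to the point x, -y, -z); pixel columns grow to the right and rows downward; lengths in m; the calibration is good to about 2 mm. A picture is of the moment at which its call begins. get_calibration takes no time and is no camera call.
- r.finish_job(): hands the job in; it is judged then, once.
Trained networks look in the newest picture that a camera, given by its name, has taken for a name from the list of things; names that differ only in an ending like _2 or _b are one class to them, and where a whole thing is asked for, a point or a joint stands for the part that bears it (a point fixed in the world has none). Each returns a list of dicts, best first, with "confidence" (0 to 1); they miss things now and then, are a little off and sometimes report something else, mostly with a low value. They report only what shows in the picture. A call takes as long as a camera call.
- r.look_for(camera, target): "point" ([x, y, z] in m, in world coordinates, good to about 4 mm: the middle of the surface that is visible of it).
- r.silhouettes(camera, target): "pixels" (480x640 bool, what is visible of it).
The state is a dict: "clock": time; "q": joint angles; "qd": joint speeds; "joint_torque": joint torques, N m; "tool_pos": TCP position; "eef_rot": TCP orientation; "contact_force": force on the tool from outside, world axes, zero at the start; "moment": the same for the moment, N m; "opening": opening from 0.0 (shut) to 1.0 (fully open); "finger_force": force on a finger pad.
Only numpy, scipy, OpenCV 4.12 (cv2) and the standard library are available. Lean on these libraries where they do the work, as an engineer would, in place of code of your own. Each camera call takes 0.05 s, during which the arm holds its last target. There are 200 camera calls.

## Working session

There is one attempt and no reset: what is moved stays moved. The work goes in short steps, Python scripts to look and compute and a tool call to move; the robot and the scene stay as the last step left them, time stands still between calls to the robot, and variables do not carry over. Pictures are saved under pics/ and viewed, at most 10 in all, crops included, and the job is handed in when it is done.

Besides the shell and the picture viewer there is one more tool, called after "Call:" in YAML: its name, and indented under it one key for each argument. play_rows: Moves the arm, as the interface text tells. Its arguments: {"type":"object","properties":{"translation":{"type":"array","items":{"type":"array","items":{"type":"number"}}},"delta_rot":{"type":"array","items":{"type":"array","items":{"type":"number"}}},"grip":{"type":"array","items":{"type":"number"}},"squeeze":{"type":"number"}},"required":["translation","delta_rot","grip"]}

```bash
ls; mkdir -p pics; cat > h.py <<'E'
import numpy as np, cv2
from plant import r
from scipy.spatial.transform import Rotation as R
def cal(n):
    c=r.get_calibration(n); return np.array(c["intrinsics"]),float(c["k1"]),np.array(c["eye"]),c["rotation"]
def rotm(x):
    x=np.array(x,float); return x if x.shape==(3,3) else R.from_quat(x).as_matrix()
def proj(n,P):
    K,k,e,ro=cal(n); p=(np.atleast_2d(P)-e)@rotm(ro); s=np.c_[p[:,0]/-p[:,2],p[:,1]/p[:,2]]
    s=s*(1+k*(s**2).sum(1,keepdims=True)); return s@K[:2,:2].T+K[:2,2]
def ray(n,uv):
    K,k,e,ro=cal(n); d=(np.array(uv,float)-K[:2,2])/[K[0,0],K[1,1]]; s=d.copy()
    for _ in range(20): s=d/(1+k*(s**2).sum())
    v=rotm(ro)@np.array([s[0],-s[1],-1]); return e,v/np.linalg.norm(v)
def atz(n,uv,z):
    e,v=ray(n,uv); return e+v*(z-e[2])/v[2]
def tri(ps):
    A=0;b=0
    for n,uv in ps:
        e,v=ray(n,uv); M=np.eye(3)-np.outer(v,v); A=A+M; b=b+M@e
    return np.linalg.solve(A,b)
E
python3 - <<'E'
from h import *
for n in("side","top"):
    im=r.snapshot(n); cv2.imwrite(f"pics/{n}0.png",im); K,k,e,ro=cal(n); print(n,K.tolist(),k,e,np.round(rotm(ro),3).tolist())
    for t in ["key_a","key_b","key_c","cash_box","stand","tray","water_glass","pepper_mill","spice_a","label_tape","sesame_jar"]:
        print(t,[(np.round(d["point"],3).tolist(),round(d["confidence"],2)) for d in r.look_for(n,t)[:3]])
s=r.get_state();print(s)
E
```

```text
pics
side [[451.72969227862666, 0.0, 315.801669129426], [0.0, 451.72969227862666, 240.30243304539397], [0.0, 0.0, 1.0]] 0.009746748219035243 [ 0.35357629 -1.01167564  0.58939806] [[0.98, 0.118, -0.161], [-0.199, 0.485, -0.852], [-0.023, 0.866, 0.499]]
key_a [([0.569, -0.236, 0.072], 0.76), ([0.46, -0.262, 0.066], 0.64), ([0.517, -0.252, 0.066], 0.63)]
key_b [([0.569, -0.236, 0.072], 0.76), ([0.46, -0.262, 0.066], 0.64), ([0.517, -0.252, 0.066], 0.63)]
key_c [([0.569, -0.236, 0.072], 0.76), ([0.46, -0.262, 0.066], 0.64), ([0.517, -0.252, 0.066], 0.63)]
cash_box [([0.657, -0.237, 0.048], 0.73), ([0.535, -0.114, 0.067], 0.57)]
stand [([0.512, -0.264, 0.036], 0.61)]
tray [([0.507, -0.441, 0.009], 0.95)]
water_glass [([0.562, 0.17, 0.062], 0.74)]
pepper_mill [([0.658, -0.241, 0.048], 0.81)]
spice_a [([0.667, -0.391, 0.066], 0.71)]
label_tape [([0.35, -0.174, 0.018], 0.75), ([0.506, -0.444, 0.001], 0.36)]
sesame_jar [([0.669, 0.164, 0.052], 0.85)]
top [[453.92213841147526, 0.0, 324.8945122618039], [0.0, 453.92213841147526, 245.8514350223325], [0.0, 0.0, 1.0]] -0.01247530869393147 [ 0.37097
[... 878 characters left out ...]
: 1.2, 'q': array([ 1.35979642,  0.68909665, -0.19464827,  1.56530447,  0.15730298,
        0.90248213, -0.21511444]), 'qd': array([-0.00016388,  0.00022374, -0.0013297 ,  0.00170776, -0.00146744,
       -0.00174893, -0.00117541]), 'joint_torque': array([ 3.33688831e-04, -5.27499032e+01, -1.26703497e+00, -1.53747118e+01,
       -5.19061682e-02, -5.83061337e-04,  5.45129365e-05]), 'tool_pos': array([ 0.1515295 , -0.60637352,  0.30274484]), 'eef_rot': array([9.92515567e-01, 1.22118163e-01, 2.71367508e-05, 4.38052950e-05]), 'contact_force': array([-0.26920425, -0.77590206, -0.18715762]), 'moment': array([ 0.00524591, -0.00440074,  0.02052746]), 'finger_force': 0.0, 'opening': 1.005157130668913}
```

View pics/side0.png

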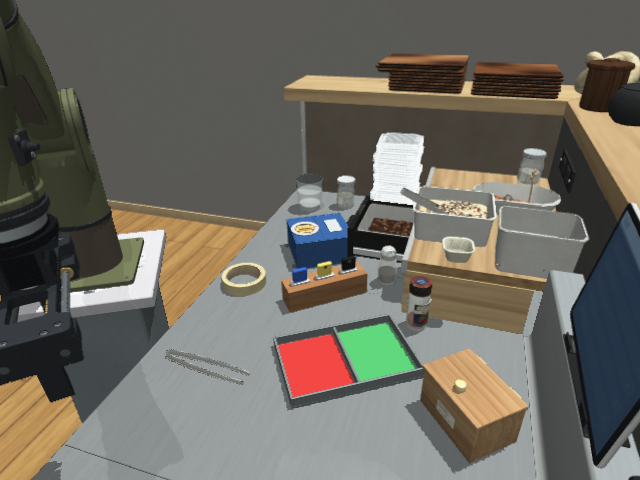

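View pics/top0.png

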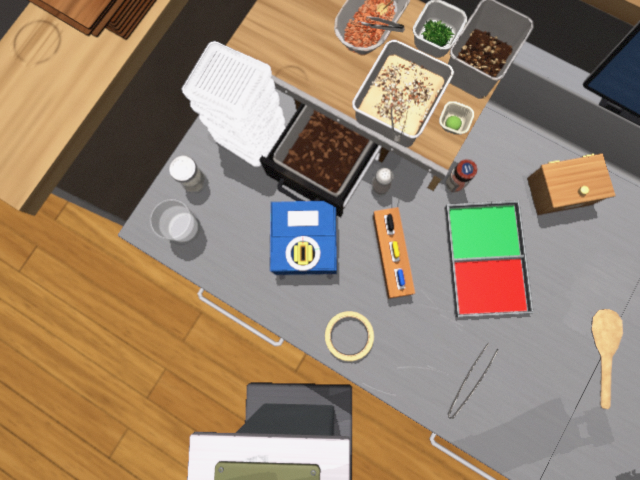

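The side view shows the blue, yellow and black keys at about (299,274), (324,269) and (349,264). In the top view they are at (401,278), (395,250) and (390,222), with the lock at about (303,253). I'll zoom in and measure.

```bash
python3 - <<'E'
from h import *
t=cv2.imread("pics/top0.png")[195:310,265:425]; s=cv2.imread("pics/side0.png")[210:310,275:375]
cv2.imwrite("pics/tz.png",cv2.resize(t,None,fx=5,fy=5,interpolation=cv2.INTER_CUBIC)); cv2.imwrite("pics/sz.png",cv2.resize(s,None,fx=6,fy=6,interpolation=cv2.INTER_CUBIC))
E
```

```text
(no output)
```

View pics/tz.png

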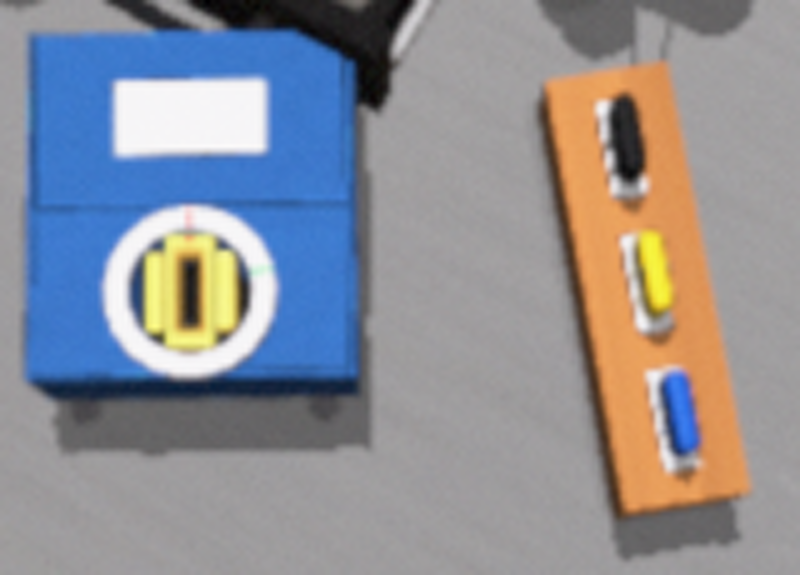

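View pics/sz.png

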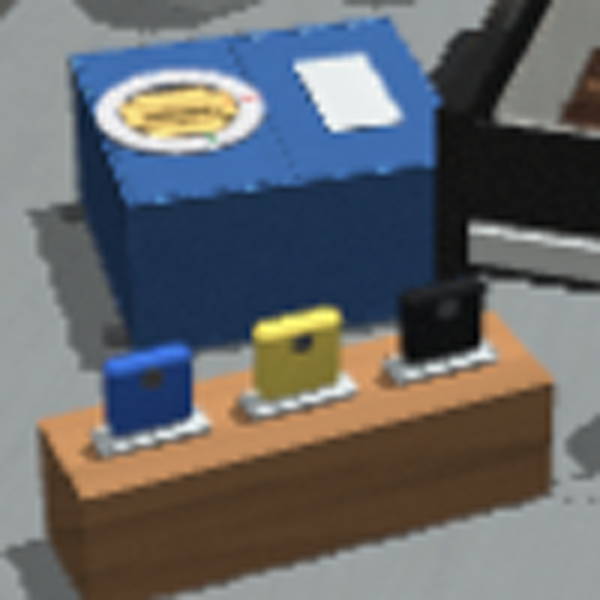

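The zooms put the lock centre at top (303,253) and side (305,228). The stand is yawed about 10°, with blue nearest the robot, then yellow, then black. Next I fit poses from both views.

```bash
cat > fit.py <<'E'
from h import *
from scipy.optimize import least_squares
T=lambda p:("top",(265+(p[0]+.5)/5-.5,195+(p[1]+.5)/5-.5))
S=lambda p:("side",(275+(p[0]+.5)/6-.5,210+(p[1]+.5)/6-.5))
def fit(obs,x0,free_z):
    # obs: list of (cam,uv),local pt ; params x,y,yaw,z
    def f(q):
        o=[]
        c,s=np.cos(q[2]),np.sin(q[2])
        for (n,uv),l in obs:
            P=[q[0]+c*l[0]-s*l[1],q[1]+s*l[0]+c*l[1],q[3]+l[2]]; o+=list(proj(n,P)[0]-uv)
        return o
    w=least_squares(f,x0,loss="soft_l1"); print(np.round(w.x,4),np.degrees(w.x[2]).round(2),np.round(f(w.x),1))
    return w.x
print("lock",tri([T((190,291)),S((180,111))]))
# stand corners
h=(.088,.025)
print("stand");fit([(T((545,85)),(h[0],h[1],0)),(T((667,62)),(h[0],-h[1],0)),(T((749,492)),(-h[0],-h[1],0)),(T((620,515)),(-h[0],h[1],0)),
 (S((40,428)),(-h[0],h[1],0)),(S((82,498)),(-h[0],-h[1],0)),(S((552,382)),(h[0],-h[1],0)),(S((490,315)),(h[0],h[1],0))],[.51,-.24,.1,.05],1)
b=(.07,.065)
print("box");fit([(T((28,379)),(-b[0],b[1],0)),(T((357,377)),(-b[0],-b[1],0)),(T((30,35)),(b[0],b[1],0)),(S((70,58)),(-b[0],b[1],0)),(S((130,203)),(-b[0],-b[1],0)),(S((390,18)),(b[0],b[1],0)),(T((190,291)),(-.036,0,.003)),(S((180,111)),(-.036,0,.003))],[.54,-.06,0,.07],1)
for n,t,s in[("blue",(679,412),(148,358)),("yellow",(654,272),(298,321)),("black",(626,137),(443,293))]:
    print(n,tri([T(t),S(s)]), atz(*T(t),.084))
print("traycorners")
for uv in[(447,204),(521,203),(530,314),(457,318)]: print(atz("top",uv,.022))
E
python3 fit.py
```

```text
lock [ 0.50771157 -0.06342761  0.07168851]
stand
[ 0.5164 -0.2427  0.1749  0.0483] 10.02 [-0.2  0.1 -0.3  0.8 -0.2  0.9  0.4  0.3 -0.1 -1.   0.5  0.5  1.   0.2
  0.9 -0.3]
box
[ 0.544  -0.0628  0.0278  0.0689] 1.59 [-0.6  0.8  0.3  0.3 -0.1  0.1  0.5 -0.3  0.3  0.7  0.6 -0.4  0.1  0.4
  0.6 -0.1]
blue [ 0.46256633 -0.25172533  0.08121516] [ 0.46294405 -0.25141986  0.084     ]
yellow [ 0.51640919 -0.242567    0.08223634] [ 0.51658277 -0.24241014  0.084     ]
black [ 0.57039136 -0.23251969  0.0794115 ] [ 0.56942425 -0.23204382  0.084     ]
traycorners
[ 0.62339803 -0.35744357  0.022     ]
[ 0.62706622 -0.50983749  0.022     ]
[ 0.39952519 -0.51514625  0.022     ]
[ 0.38925524 -0.37089668  0.022     ]
```

Call:
play_rows:
  translation:
    - [0.024, -0.017, 0.006]
    - [0.024, -0.017, 0.006]
    - [0.024, -0.017, 0.006]
    - [0.024, -0.017, 0.006]
    - [0.024, -0.017, 0.006]
    - [0.024, -0.017, 0.006]
    - [0.024, -0.017, 0.006]
    - [0.024, -0.017, 0.006]
    - [0.024, -0.017, 0.006]
    - [0.024, -0.017, 0.006]
    - [0.024, -0.017, 0.006]
    - [0.024, -0.017, 0.006]
    - [0.024, -0.017, 0.006]
    - [0.024, -0.017, 0.006]
    - [0.024, -0.017, 0.006]
    - [0.024, -0.017, 0.006]
  delta_rot:
    - [0, 0, 0]
    - [0, 0, 0]
    - [0, 0, 0]
    - [0, 0, 0]
    - [0, 0, 0]
    - [0, 0, 0]
    - [0, 0, 0]
    - [0, 0, 0]
    - [0, 0, 0]
    - [0, 0, 0]
    - [0, 0, 0]
    - [0, 0, 0]
    - [0, 0, 0]
    - [0, 0, 0]
    - [0, 0, 0]
    - [0, 0, 0]
  grip: [0, 0, 0, 0, 0, 0, 0, 0, 0, 0, 0, 0, 0, 0, 0, 0]
  squeeze: 30

```text
clock: 3.2
tool_pos: [0.459, -0.2487, 0.2067]
eef_rot: [0.993, 0.122, 0.0, 0.0]
contact_force: [0.5, -0.8, 0.4]
opening: 0.499
finger_force: 0.0
```

```bash
cat >> h.py <<'E'
def pose():
    s=r.get_state(); M=rotm(s["eef_rot"]); return s,np.array(s["tool_pos"]),M
def show():
    s,p,M=pose(); print("t",round(s["clock"],2),"p",p.round(4),"yaw",np.degrees(np.arctan2(M[1,0],M[0,0])).round(2),"tilt",np.degrees(M[:2,2]).round(2),
     "q",np.round(s["q"],2),"F",np.round(s["contact_force"],1),"M",np.round(s["moment"],2),"op",round(s["opening"]*88,1),"ff",round(s["finger_force"],1))
def to(x,y,z,yaw):
    s,p,M=pose(); a=np.radians(yaw); D=np.array([[np.cos(a),np.sin(a),0],[np.sin(a),-np.cos(a),0],[0,0,-1]])
    print("tool d mm",(M.T@(np.array([x,y,z])-p)*1000).round(1),"rot deg",np.degrees(R.from_matrix(M.T@D).as_rotvec()).round(1))
E
python3 -c "
from h import *
show();to(.4622,-.2522,.123,10);to(.4622,-.2522,.123,-170)"
```

```text
t 3.2 p [ 0.459  -0.2487  0.2067] yaw 14.03 tilt [ 0.03 -0.02] q [ 0.45  0.7  -0.07  1.97  0.1   0.47 -1.02] F [ 0.5 -0.8  0.4] M [0.04 0.01 0.04] op 43.9 ff 0.0
tool d mm [ 2.2  4.1 83.7] rot deg [ 0. -0.  4.]
tool d mm [ 2.2  4.1 83.7] rot deg [   0.    0. -176.]
```

Call:
play_rows:
  translation:
    - [0.002, 0.004, 0.005]
    - [0, 0, 0.005]
    - [0, 0, 0]
    - [0, 0, 0]
    - [0, 0, 0]
    - [0, 0, 0]
    - [0, 0, 0]
    - [0, 0, 0]
    - [0, 0, 0]
    - [0, 0, 0]
    - [0, 0, 0]
    - [0, 0, 0]
    - [0, 0, 0]
    - [0, 0, 0]
    - [0, 0, 0]
    - [0, 0, 0]
    - [0, 0, 0]
    - [0, 0, 0]
    - [0, 0, 0]
  delta_rot:
    - [0, 0, 0]
    - [0, 0, -9.8]
    - [0, 0, -9.8]
    - [0, 0, -9.8]
    - [0, 0, -9.8]
    - [0, 0, -9.8]
    - [0, 0, -9.8]
    - [0, 0, -9.8]
    - [0, 0, -9.8]
    - [0, 0, -9.8]
    - [0, 0, -9.8]
    - [0, 0, -9.8]
    - [0, 0, -9.8]
    - [0, 0, -9.8]
    - [0, 0, -9.8]
    - [0, 0, -9.8]
    - [0, 0, -9.8]
    - [0, 0, -9.8]
    - [0, 0, -9.4]
  grip: [0, 0, 0, 0, 0, 0, 0, 0, 0, 0, 0, 0, 0, 0, 0, 0, 0, 0, 0]

```text
clock: 5.58
tool_pos: [0.4601, -0.2547, 0.1964]
eef_rot: [-0.089, 0.996, -0.001, -0.001]
contact_force: [-0.4, 0.1, -0.3]
opening: 0.501
finger_force: 0.0
```

```bash
python3 -c "
from h import *
show();to(.4622,-.2522,.123,-170)
cv2.imwrite('pics/s1.png',r.snapshot('side')[150:330,200:440].repeat(3,0).repeat(3,1))"
```

```text
t 5.58 p [ 0.4601 -0.2547  0.1964] yaw -169.81 tilt [-0.06 -0.08] q [ 0.92  0.87 -0.89  1.94  0.95  0.82  1.24] F [-0.4  0.1 -0.3] M [ 0.04 -0.11 -0.01] op 44.1 ff 0.0
tool d mm [-2.6  2.2 73.4] rot deg [-0.1 -0.1  0.2]
```

View pics/s1.png

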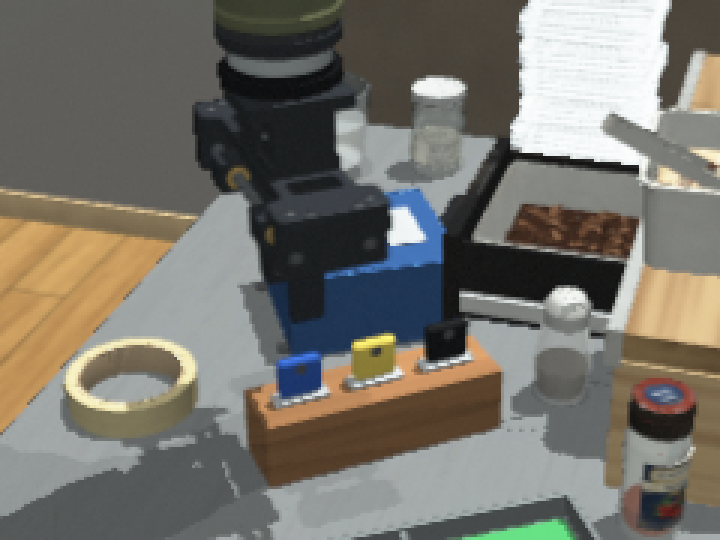

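The gripper hovers above the blue key, fingers at about (310,290) in the crop and aligned with the stand. I'll descend and grasp.

Call:
play_rows:
  translation:
    - [-0.0026, 0.0022, 0.013]
    - [0, 0, 0.015]
    - [0, 0, 0.015]
    - [0, 0, 0.015]
    - [0, 0, 0.015]
    - [0, 0, 0]
    - [0, 0, 0]
    - [0, 0, 0]
    - [0, 0, 0]
    - [0, 0, 0]
    - [0, 0, 0]
    - [0, 0, 0]
  delta_rot:
    - [0, 0, 0.2]
    - [0, 0, 0]
    - [0, 0, 0]
    - [0, 0, 0]
    - [0, 0, 0]
    - [0, 0, 0]
    - [0, 0, 0]
    - [0, 0, 0]
    - [0, 0, 0]
    - [0, 0, 0]
    - [0, 0, 0]
    - [0, 0, 0]
  grip: [0, 0, 0, 0, 0, 0, -1, -1, -1, -1, -1, -1]
  squeeze: 40

```text
clock: 7.12
tool_pos: [0.4635, -0.2511, 0.124]
eef_rot: [-0.085, 0.996, -0.001, 0.0]
contact_force: [0.8, -3.2, 2.0]
opening: 0.115
finger_force: 40.0
```

```bash
python3 -c "
from h import *
show();to(.4622,-.2522,.200,-170)"
```

```text
t 7.12 p [ 0.4635 -0.2511  0.124 ] yaw -170.22 tilt [ 0.03 -0.1 ] q [ 0.86  0.97 -0.78  1.97  1.11  0.71  1.1 ] F [ 0.8 -3.2  2. ] M [-0.84 -0.29 -0.01] op 10.1 ff 40.0
tool d mm [  1.4  -1.  -76. ] rot deg [-0.1  0.  -0.2]
```

Call:
play_rows:
  translation:
    - [0, 0, -0.008]
    - [0, 0, -0.016]
    - [0, 0, -0.02]
    - [0, 0, -0.02]
    - [0, 0, -0.02]
    - [0, 0, -0.016]
    - [0, 0, 0]
  delta_rot:
    - [0, 0, 0]
    - [0, 0, 0]
    - [0, 0, 0]
    - [0, 0, 0]
    - [0, 0, 0]
    - [0, 0, 0]
    - [0, 0, 0]
  grip: [-1, -1, -1, -1, -1, -1, -1]

```text
clock: 8.0
tool_pos: [0.4637, -0.2496, 0.2247]
eef_rot: [-0.086, 0.996, -0.0, 0.001]
contact_force: [-0.2, -0.1, -0.6]
opening: 0.107
finger_force: 40.0
```

```bash
python3 -c "
from h import *
show();to(.5085,-.0635,.224,-178.4)"
```

```text
t 8.0 p [ 0.4637 -0.2496  0.2247] yaw -170.14 tilt [0.11 0.01] q [ 0.93  0.83 -0.92  1.92  0.89  0.86  1.28] F [-0.2 -0.1 -0.6] M [ 0.05 -0.16 -0.03] op 9.4 ff 40.0
tool d mm [-76.  175.7   0.9] rot deg [-0.   0.1  8.3]
```

Call:
play_rows:
  translation:
    - [-0.0076, 0.0176, 0]
    - [-0.0076, 0.0176, 0]
    - [-0.0076, 0.0176, 0]
    - [-0.0076, 0.0176, 0]
    - [-0.0076, 0.0176, 0]
    - [-0.0076, 0.0176, 0]
    - [-0.0076, 0.0176, 0]
    - [-0.0076, 0.0176, 0]
    - [-0.0076, 0.0176, 0]
    - [-0.0076, 0.0176, 0]
    - [0, 0, 0]
    - [0, 0, 0]
  delta_rot:
    - [0, 0, 0]
    - [0, 0, 0]
    - [0, 0, 0]
    - [0, 0, 0]
    - [0, 0, 0]
    - [0, 0, 0]
    - [0, 0, 0]
    - [0, 0, 0]
    - [0, 0, 0]
    - [0, 0, 0]
    - [0, 0, 8.3]
    - [0, 0, 0]
  grip: [-1, -1, -1, -1, -1, -1, -1, -1, -1, -1, -1, -1]

```text
clock: 9.5
tool_pos: [0.5076, -0.0635, 0.2231]
eef_rot: [-0.014, 1.0, -0.0, -0.001]
contact_force: [-0.2, -0.1, -0.3]
opening: 0.111
finger_force: 40.0
```

```bash
python3 -c "
from h import *
show();to(.5085,-.0635,.170,-178.4)
cv2.imwrite('pics/s2.png',cv2.resize(r.snapshot('side')[140:280,240:400],None,fx=5,fy=4.2,interpolation=2))"
```

```text
t 9.5 p [ 0.5076 -0.0635  0.2231] yaw -178.35 tilt [-0.08 -0.02] q [ 0.54  0.8  -0.86  1.96  0.86  0.8   0.77] F [-0.2 -0.1 -0.3] M [ 0.09 -0.12 -0.05] op 9.8 ff 40.0
tool d mm [-1.  -0.  53.1] rot deg [-0.  -0.1  0. ]
```

View pics/s2.png

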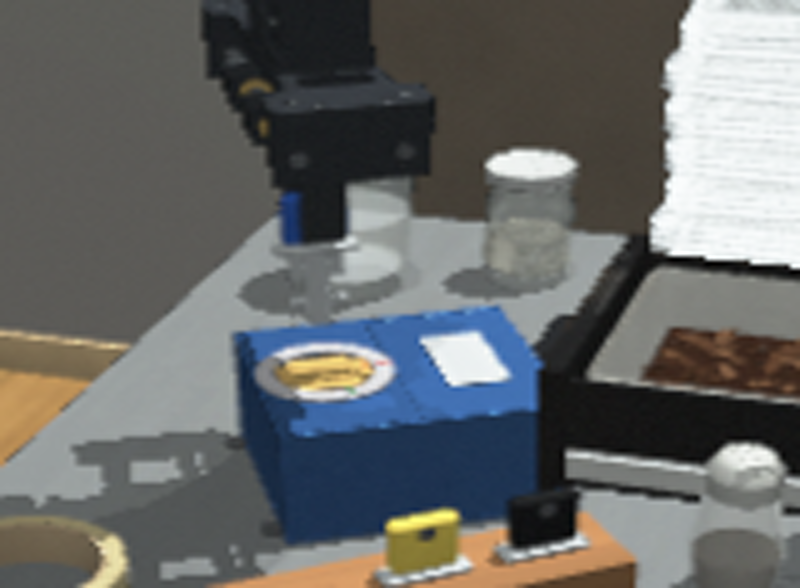

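The blue key hangs straight, with its head's left edge at about (282,215) and its flange spanning about 275–357 in the crop. It sits roughly 2 mm toward −x of the finger centre, so I'll shift for that and go down.

Call:
play_rows:
  translation:
    - [-0.002, 0, 0.009]
    - [0, 0, 0.008]
    - [0, 0, 0.008]
    - [0, 0, 0.003]
    - [0, 0, 0.003]
    - [0, 0, 0.003]
    - [0, 0, 0.003]
    - [0, 0, 0]
  delta_rot:
    - [0, 0, 0]
    - [0, 0, 0]
    - [0, 0, 0]
    - [0, 0, 0]
    - [0, 0, 0]
    - [0, 0, 0]
    - [0, 0, 0]
    - [0, 0, 0]
  grip: [-1, -1, -1, -1, -1, -1, -1, -1]

```text
clock: 10.55
tool_pos: [0.51, -0.0638, 0.1866]
eef_rot: [-0.013, 1.0, -0.0, -0.0]
contact_force: [-0.0, -0.6, -0.9]
opening: 0.112
finger_force: 40.0
```

```bash
python3 -c "
from h import *
show();to(.5098,-.0635,.147,-178.4)"
```

```text
t 10.55 p [ 0.51   -0.0638  0.1866] yaw -178.47 tilt [-0.01 -0.01] q [ 0.5   0.85 -0.81  1.98  0.94  0.74  0.71] F [-0.  -0.6 -0.9] M [ 0.08 -0.13  0.03] op 9.9 ff 40.0
tool d mm [ 0.2  0.3 39.6] rot deg [-0.  -0.  -0.1]
```

Call:
play_rows:
  translation:
    - [0, 0, 0.004]
    - [0, 0, 0.005]
    - [0, 0, 0.005]
    - [0, 0, 0.005]
    - [0, 0, 0.005]
    - [0, 0, 0.005]
    - [0, 0, 0.004]
    - [0, 0, 0.003]
    - [0, 0, 0.002]
    - [0, 0, 0]
  delta_rot:
    - [0, 0, 0]
    - [0, 0, 0]
    - [0, 0, 0]
    - [0, 0, 0]
    - [0, 0, 0]
    - [0, 0, 0]
    - [0, 0, 0]
    - [0, 0, 0]
    - [0, 0, 0]
    - [0, 0, 0]
  grip: [-1, -1, -1, -1, -1, -1, -1, -1, -1, -1]

```text
clock: 11.8
tool_pos: [0.51, -0.0638, 0.1487]
eef_rot: [-0.013, 1.0, -0.0, -0.0]
contact_force: [-0.1, -0.5, -0.5]
opening: 0.107
finger_force: 40.0
```

```bash
python3 -c "
from h import *
show();to(.5098,-.0635,.147,-178.4)"
```

```text
t 11.8 p [ 0.51   -0.0638  0.1487] yaw -178.47 tilt [-0.01 -0.  ] q [ 0.47  0.91 -0.75  2.    1.03  0.67  0.63] F [-0.1 -0.5 -0.5] M [ 0.04 -0.15  0.01] op 9.4 ff 40.0
tool d mm [0.2 0.3 1.7] rot deg [-0.  -0.  -0.1]
```

Smooth so far. I'll press until it's seated.

Call:
play_rows:
  translation:
    - [0, 0, 0.001]
    - [0, 0, 0.001]
    - [0, 0, 0.001]
    - [0, 0, 0]
  delta_rot:
    - [0, 0, 0]
    - [0, 0, 0]
    - [0, 0, 0]
    - [0, 0, 0]
  grip: [-1, -1, -1, -1]

```text
clock: 12.3
tool_pos: [0.5102, -0.0638, 0.1467]
eef_rot: [-0.013, 1.0, -0.001, 0.0]
contact_force: [-2.7, -2.0, 9.2]
opening: 0.108
finger_force: 40.0
```

Call:
play_rows:
  translation:
    - [0, 0, 0]
    - [0, 0, 0]
    - [0, 0, 0]
    - [0, 0, 0]
    - [0, 0, 0]
  delta_rot:
    - [0, 0, 4]
    - [0, 0, 4]
    - [0, 0, 4]
    - [0, 0, 4]
    - [0, 0, 0]
  grip: [-1, -1, -1, -1, -1]

```text
clock: 12.92
tool_pos: [0.5105, -0.0637, 0.1467]
eef_rot: [0.125, 0.992, -0.001, 0.001]
contact_force: [0.1, -2.6, 8.7]
opening: 0.108
finger_force: 40.0
```

```bash
python3 -c "
from h import *
show()"
```

```text
t 12.93 p [ 0.5105 -0.0637  0.1467] yaw 165.61 tilt [ 0.1  -0.07] q [ 0.43  0.89 -0.68  2.    1.    0.62  0.39] F [ 0.1 -2.6  8.7] M [-0.15  0.06  0.36] op 9.5 ff 40.0
```

Call:
play_rows:
  translation:
    - [0, 0, 0]
    - [0, 0, 0]
    - [0, 0, 0]
  delta_rot:
    - [0, 0, 3]
    - [0, 0, 3]
    - [0, 0, 0]
  grip: [-1, -1, -1]

```text
clock: 13.3
tool_pos: [0.5105, -0.0638, 0.1467]
eef_rot: [0.176, 0.984, -0.001, 0.001]
contact_force: [-1.4, -2.3, 7.3]
opening: 0.115
finger_force: 40.0
```

```bash
python3 -c "
from h import *
show()"
```

```text
t 13.3 p [ 0.5105 -0.0638  0.1467] yaw 159.7 tilt [ 0.12 -0.09] q [ 0.42  0.88 -0.66  2.    0.98  0.61  0.3 ] F [-1.4 -2.3  7.3] M [-0.33 -0.04  0.8 ] op 10.2 ff 40.0
```

Moment has climbed to 0.8 N m, so the blue key is blocked on a ward. I'll turn it back to shut and draw it out.

Call:
play_rows:
  translation:
    - [0, 0, 0]
    - [0, 0, 0]
    - [0, 0, 0]
    - [0, 0, 0]
    - [0, 0, 0]
    - [0, 0, 0]
    - [0, 0, 0]
  delta_rot:
    - [0, 0, -5]
    - [0, 0, -6]
    - [0, 0, -6]
    - [0, 0, -6]
    - [0, 0, -3]
    - [0, 0, -3]
    - [0, 0, 0]
  grip: [-1, -1, -1, -1, -1, -1, -1]

```text
clock: 14.18
tool_pos: [0.5104, -0.0635, 0.1467]
eef_rot: [-0.074, 0.997, -0.0, 0.001]
contact_force: [-1.3, -0.5, 7.6]
opening: 0.106
finger_force: 40.0
```

```bash
python3 -c "
from h import *
show()"
```

```text
t 14.18 p [ 0.5104 -0.0635  0.1467] yaw -171.46 tilt [ 0.08 -0.  ] q [ 0.48  0.92 -0.77  2.    1.06  0.69  0.73] F [-1.3 -0.5  7.6] M [0.03 0.21 0.  ] op 9.4 ff 40.0
```

Call:
play_rows:
  translation:
    - [0, 0, 0]
    - [0, 0, 0]
  delta_rot:
    - [0, 0, -4]
    - [0, 0, 0]
  grip: [-1, -1]

```text
clock: 14.42
tool_pos: [0.5103, -0.0633, 0.1467]
eef_rot: [-0.108, 0.994, 0.0, 0.001]
contact_force: [-1.7, 0.1, 9.2]
opening: 0.109
finger_force: 40.0
```

```bash
python3 -c "
from h import *
show()"
```

```text
t 14.43 p [ 0.5103 -0.0633  0.1467] yaw -167.55 tilt [0.06 0.03] q [ 0.49  0.92 -0.79  2.    1.06  0.7   0.79] F [-1.7  0.1  9.2] M [ 0.22  0.33 -0.51] op 9.6 ff 40.0
```

Call:
play_rows:
  translation:
    - [0, 0, 0]
    - [0, 0, 0]
    - [0, 0, -0.002]
    - [0, 0, -0.005]
    - [0, 0, -0.008]
    - [0, 0, -0.01]
    - [0, 0, -0.012]
    - [0, 0, -0.015]
    - [0, 0, -0.02]
    - [0, 0, -0.015]
    - [0, 0, 0]
  delta_rot:
    - [0, 0, 5]
    - [0, 0, 5.4]
    - [0, 0, 0]
    - [0, 0, 0]
    - [0, 0, 0]
    - [0, 0, 0]
    - [0, 0, 0]
    - [0, 0, 0]
    - [0, 0, 0]
    - [0, 0, 0]
    - [0, 0, 0]
  grip: [-1, -1, -1, -1, -1, -1, -1, -1, -1, -1, -1]

```text
clock: 15.8
tool_pos: [0.5106, -0.0639, 0.234]
eef_rot: [-0.018, 1.0, -0.0, 0.001]
contact_force: [-0.3, -0.7, -1.0]
opening: 0.111
finger_force: 40.0
```

```bash
python3 -c "
from h import *
show();to(.453,-.441,.2,-178);to(.453,-.441,.2,-140)"
```

```text
t 15.8 p [ 0.5106 -0.0639  0.234 ] yaw -177.9 tilt [ 0.14 -0.02] q [ 0.55  0.79 -0.88  1.95  0.84  0.82  0.8 ] F [-0.3 -0.7 -1. ] M [ 0.07 -0.16 -0.03] op 9.8 ff 40.0
tool d mm [  71.5 -374.8   34. ] rot deg [-0.   0.1  0.1]
tool d mm [  71.5 -374.8   34. ] rot deg [ -0.1   0.1 -37.9]
```

Call:
play_rows:
  translation:
    - [0.0062, -0.0249, 0]
    - [0.0062, -0.0249, 0]
    - [0.0062, -0.0249, 0]
    - [0.0062, -0.0249, 0]
    - [0.0062, -0.0249, 0]
    - [0.0062, -0.0249, 0]
    - [0.0062, -0.0249, 0]
    - [0.0062, -0.0249, 0]
    - [0.0062, -0.0249, 0]
    - [0.0062, -0.0249, 0]
    - [0.0062, -0.0249, 0.003]
    - [0.0062, -0.0249, 0.008]
    - [0.0062, -0.0249, 0.01]
    - [0.0062, -0.0249, 0.01]
    - [0.0062, -0.0249, 0.01]
    - [0, 0, 0.02]
    - [0, 0, 0.02]
    - [0, 0, 0.015]
    - [0, 0, 0.008]
    - [0, 0, 0]
  delta_rot:
    - [0, 0, 0]
    - [0, 0, 0]
    - [0, 0, 0]
    - [0, 0, 0]
    - [0, 0, 0]
    - [0, 0, 0]
    - [0, 0, 0]
    - [0, 0, 0]
    - [0, 0, 0]
    - [0, 0, 0]
    - [0, 0, 0]
    - [0, 0, 0]
    - [0, 0, 0]
    - [0, 0, 0]
    - [0, 0, 0]
    - [0, 0, 0]
    - [0, 0, 0]
    - [0, 0, 0]
    - [0, 0, 0]
    - [0, 0, 0]
  grip: [-1, -1, -1, -1, -1, -1, -1, -1, -1, -1, -1, -1, -1, -1, -1, -1, -1, -1, -1, -1]

```text
clock: 18.3
tool_pos: [0.4311, -0.4399, 0.1283]
eef_rot: [-0.019, 1.0, 0.0, -0.0]
contact_force: [-1.0, 0.5, -0.1]
opening: 0.111
finger_force: 40.0
```

```bash
python3 -c "
from h import *
show()"
```

```text
t 18.3 p [ 0.4311 -0.4399  0.1283] yaw -177.83 tilt [-0.03  0.03] q [ 1.15  1.04 -0.82  1.69  0.98  0.87  1.5 ] F [-1.   0.5 -0.1] M [-0.01 -0.13  0.01] op 9.7 ff 40.0
```

Call:
play_rows:
  translation:
    - [0, 0, 0]
    - [0, 0, 0]
    - [0, 0, 0]
    - [0, 0, 0]
    - [0, 0, -0.01]
    - [0, 0, -0.025]
    - [0, 0, -0.025]
    - [0, 0, -0.02]
    - [0, 0, 0]
  delta_rot:
    - [0, 0, 0]
    - [0, 0, 0]
    - [0, 0, 0]
    - [0, 0, 0]
    - [0, 0, 0]
    - [0, 0, 0]
    - [0, 0, 0]
    - [0, 0, 0]
    - [0, 0, 0]
  grip: [0, 0, 0, 0, 0, 0, 0, 0, 0]

```text
clock: 19.42
tool_pos: [0.4319, -0.4409, 0.2113]
eef_rot: [-0.018, 1.0, -0.001, 0.002]
contact_force: [0.0, 0.3, -0.4]
opening: 0.498
finger_force: 0.0
```

```bash
python3 -c "
from h import *
show();to(.5178,-.2410,.200,-170)
cv2.imwrite('pics/s3.png',cv2.resize(r.snapshot('side')[200:420,240:460],None,fx=2.6,fy=2.6,interpolation=2))"
```

```text
t 19.43 p [ 0.4319 -0.4409  0.2113] yaw -177.89 tilt [ 0.19 -0.15] q [ 1.18  0.94 -0.9   1.65  0.86  0.98  1.59] F [ 0.   0.3 -0.4] M [ 0.09 -0.16  0.01] op 43.9 ff 0.0
tool d mm [-93.1 196.6  11. ] rot deg [-0.2  0.2 -7.9]
```

View pics/s3.png

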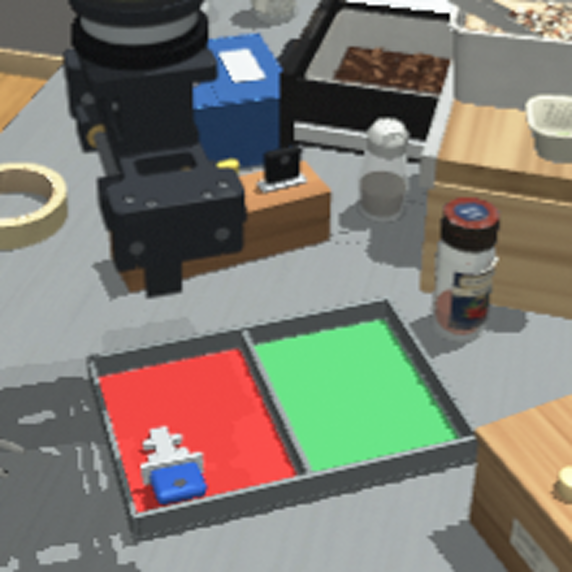

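The blue key lies flat in the red half, at about (175,470) in the crop. Now the yellow one.

Call:
play_rows:
  translation:
    - [-0.0083, 0.0177, 0.001]
    - [-0.0083, 0.0177, 0.001]
    - [-0.0083, 0.0177, 0.001]
    - [-0.0083, 0.0177, 0.001]
    - [-0.0083, 0.0177, 0.001]
    - [-0.0083, 0.0177, 0.001]
    - [-0.0083, 0.0177, 0.001]
    - [-0.0083, 0.0177, 0.001]
    - [-0.0083, 0.0177, 0.001]
    - [-0.0083, 0.0177, 0.001]
    - [-0.0083, 0.0177, 0.001]
    - [0, 0, 0]
    - [0, 0, 0]
  delta_rot:
    - [0, 0, 0]
    - [0, 0, 0]
    - [0, 0, 0]
    - [0, 0, 0]
    - [0, 0, 0]
    - [0, 0, 0]
    - [0, 0, 0]
    - [0, 0, 0]
    - [0, 0, 0]
    - [0, 0, 0]
    - [0, 0, 0]
    - [0, 0, -7.9]
    - [0, 0, 0]
  grip: [0, 0, 0, 0, 0, 0, 0, 0, 0, 0, 0, 0, 0]

```text
clock: 21.1
tool_pos: [0.5151, -0.2419, 0.1974]
eef_rot: [-0.087, 0.996, 0.0, -0.0]
contact_force: [-0.1, 0.3, 0.2]
opening: 0.499
finger_force: 0.0
```

```bash
python3 -c "
from h import *
show();to(.5164,-.2424,.124,-170)"
```

```text
t 21.1 p [ 0.5151 -0.2419  0.1974] yaw -170.02 tilt [-0.03  0.02] q [ 0.85  0.91 -0.89  1.81  0.91  0.89  1.26] F [-0.1  0.3  0.2] M [ 0.07 -0.14 -0.01] op 43.9 ff 0.0
tool d mm [-1.2 -0.7 73.4] rot deg [ 0. -0. -0.]
```

Call:
play_rows:
  translation:
    - [-0.001, -0.0007, 0.014]
    - [0, 0, 0.015]
    - [0, 0, 0.015]
    - [0, 0, 0.015]
    - [0, 0, 0.0135]
    - [0, 0, 0]
    - [0, 0, 0]
    - [0, 0, 0]
    - [0, 0, 0]
    - [0, 0, 0]
  delta_rot:
    - [0, 0, 0]
    - [0, 0, 0]
    - [0, 0, 0]
    - [0, 0, 0]
    - [0, 0, 0]
    - [0, 0, 0]
    - [0, 0, 0]
    - [0, 0, 0]
    - [0, 0, 0]
    - [0, 0, 0]
  grip: [0, 0, 0, 0, 0, -1, -1, -1, -1, -1]

```text
clock: 22.35
tool_pos: [0.5164, -0.2431, 0.1257]
eef_rot: [-0.087, 0.996, -0.0, 0.0]
contact_force: [0.3, -0.6, 2.9]
opening: 0.113
finger_force: 40.0
```

```bash
python3 -c "
from h import *
show()"
```

```text
t 22.35 p [ 0.5164 -0.2431  0.1257] yaw -169.98 tilt [ 0.05 -0.03] q [ 0.8   1.01 -0.81  1.84  1.04  0.79  1.17] F [ 0.3 -0.6  2.9] M [-0.02 -0.09 -0.03] op 9.9 ff 40.0
```

Call:
play_rows:
  translation:
    - [0, 0, -0.008]
    - [0, 0, -0.016]
    - [0, 0, -0.02]
    - [0, 0, -0.02]
    - [0, 0, -0.02]
    - [0, 0, -0.016]
    - [0, 0, 0]
  delta_rot:
    - [0, 0, 0]
    - [0, 0, 0]
    - [0, 0, 0]
    - [0, 0, 0]
    - [0, 0, 0]
    - [0, 0, 0]
    - [0, 0, 0]
  grip: [-1, -1, -1, -1, -1, -1, -1]

```text
clock: 23.22
tool_pos: [0.5167, -0.2431, 0.2267]
eef_rot: [-0.087, 0.996, -0.001, 0.001]
contact_force: [-0.1, -0.9, 0.2]
opening: 0.111
finger_force: 40.0
```

```bash
python3 -c "
from h import *
show();to(.5085,-.0637,.224,-178.2)"
```

```text
t 23.23 p [ 0.5167 -0.2431  0.2267] yaw -169.99 tilt [ 0.14 -0.05] q [ 0.86  0.87 -0.92  1.79  0.86  0.94  1.3 ] F [-0.1 -0.9  0.2] M [ 0.05 -0.14 -0.07] op 9.8 ff 40.0
tool d mm [-23.1 178.1   2.5] rot deg [-0.1  0.1  8.2]
```

Call:
play_rows:
  translation:
    - [-0.0023, 0.0178, 0]
    - [-0.0023, 0.0178, 0]
    - [-0.0023, 0.0178, 0]
    - [-0.0023, 0.0178, 0]
    - [-0.0023, 0.0178, 0]
    - [-0.0023, 0.0178, 0]
    - [-0.0023, 0.0178, 0]
    - [-0.0023, 0.0178, 0]
    - [-0.0023, 0.0178, 0]
    - [-0.0023, 0.0178, 0]
    - [0, 0, 0]
    - [0, 0, 0]
  delta_rot:
    - [0, 0, 0]
    - [0, 0, 0]
    - [0, 0, 0]
    - [0, 0, 0]
    - [0, 0, 0]
    - [0, 0, 0]
    - [0, 0, 0]
    - [0, 0, 0]
    - [0, 0, 0]
    - [0, 0, 0]
    - [0, 0, 8.2]
    - [0, 0, 0]
  grip: [-1, -1, -1, -1, -1, -1, -1, -1, -1, -1, -1, -1]

```text
clock: 24.72
tool_pos: [0.5074, -0.0637, 0.2248]
eef_rot: [-0.017, 1.0, -0.0, -0.001]
contact_force: [0.1, -0.2, 0.1]
opening: 0.104
finger_force: 40.0
```

```bash
python3 -c "
from h import *
show();to(.5085,-.0637,.148,-178.2)"
```

```text
t 24.73 p [ 0.5074 -0.0637  0.2248] yaw -178.07 tilt [-0.06 -0.04] q [ 0.54  0.8  -0.87  1.96  0.86  0.8   0.78] F [ 0.1 -0.2  0.1] M [ 0.   -0.11 -0.04] op 9.1 ff 40.0
tool d mm [-1.1  0.  76.7] rot deg [-0.  -0.1  0.1]
```

Call:
play_rows:
  translation:
    - [-0.001, 0, 0.009]
    - [0, 0, 0.008]
    - [0, 0, 0.008]
    - [0, 0, 0.003]
    - [0, 0, 0.003]
    - [0, 0, 0.003]
    - [0, 0, 0.003]
    - [0, 0, 0]
  delta_rot:
    - [0, 0, 0]
    - [0, 0, 0]
    - [0, 0, 0]
    - [0, 0, 0]
    - [0, 0, 0]
    - [0, 0, 0]
    - [0, 0, 0]
    - [0, 0, 0]
  grip: [-1, -1, -1, -1, -1, -1, -1, -1]

```text
clock: 25.72
tool_pos: [0.5087, -0.0637, 0.1881]
eef_rot: [-0.016, 1.0, -0.0, -0.0]
contact_force: [0.5, -0.6, -1.2]
opening: 0.107
finger_force: 40.0
```

Call:
play_rows:
  translation:
    - [0, 0, 0.004]
    - [0, 0, 0.005]
    - [0, 0, 0.005]
    - [0, 0, 0.005]
    - [0, 0, 0.005]
    - [0, 0, 0.005]
    - [0, 0, 0.004]
    - [0, 0, 0.003]
    - [0, 0, 0.002]
    - [0, 0, 0.001]
    - [0, 0, 0]
  delta_rot:
    - [0, 0, 0]
    - [0, 0, 0]
    - [0, 0, 0]
    - [0, 0, 0]
    - [0, 0, 0]
    - [0, 0, 0]
    - [0, 0, 0]
    - [0, 0, 0]
    - [0, 0, 0]
    - [0, 0, 0]
    - [0, 0, 0]
  grip: [-1, -1, -1, -1, -1, -1, -1, -1, -1, -1, -1]

```text
clock: 27.1
tool_pos: [0.5088, -0.0637, 0.1492]
eef_rot: [-0.016, 1.0, -0.0, 0.0]
contact_force: [-1.2, 0.3, -1.1]
opening: 0.107
finger_force: 40.0
```

Call:
play_rows:
  translation:
    - [0, 0, 0.001]
    - [0, 0, 0.001]
    - [0, 0, 0]
  delta_rot:
    - [0, 0, 0]
    - [0, 0, 0]
    - [0, 0, 0]
  grip: [-1, -1, -1]

```text
clock: 27.48
tool_pos: [0.5088, -0.0636, 0.1485]
eef_rot: [-0.016, 1.0, -0.001, 0.001]
contact_force: [-3.0, -1.4, 11.9]
opening: 0.109
finger_force: 40.0
```

Home. Turning now.

Call:
play_rows:
  translation:
    - [0, 0, 0]
    - [0, 0, 0]
    - [0, 0, 0]
    - [0, 0, 0]
    - [0, 0, 0]
  delta_rot:
    - [0, 0, 4]
    - [0, 0, 4]
    - [0, 0, 4]
    - [0, 0, 4]
    - [0, 0, 0]
  grip: [-1, -1, -1, -1, -1]

```text
clock: 28.1
tool_pos: [0.5089, -0.0638, 0.1485]
eef_rot: [0.123, 0.992, -0.001, 0.001]
contact_force: [-3.0, -2.0, 12.1]
opening: 0.111
finger_force: 40.0
```

```bash
python3 -c "
from h import *
show()"
```

```text
t 28.1 p [ 0.5089 -0.0638  0.1485] yaw 165.9 tilt [ 0.08 -0.11] q [ 0.44  0.89 -0.68  2.01  1.    0.62  0.39] F [-3.  -2.  12.1] M [-0.24  0.41  0.39] op 9.7 ff 40.0
```

Call:
play_rows:
  translation:
    - [0, 0, 0]
    - [0, 0, 0]
    - [0, 0, 0]
  delta_rot:
    - [0, 0, 4]
    - [0, 0, 4]
    - [0, 0, 0]
  grip: [-1, -1, -1]

```text
clock: 28.48
tool_pos: [0.5089, -0.0639, 0.1485]
eef_rot: [0.191, 0.982, -0.001, 0.001]
contact_force: [-2.2, -2.4, 11.2]
opening: 0.115
finger_force: 41.6
```

```bash
python3 -c "
from h import *
show()"
```

```text
t 28.48 p [ 0.5089 -0.0639  0.1485] yaw 157.99 tilt [ 0.09 -0.13] q [ 0.42  0.88 -0.65  2.01  0.97  0.6   0.27] F [-2.2 -2.4 11.2] M [-0.35  0.32  0.74] op 10.1 ff 41.6
```

Moment is 0.74 N m with the key home, so yellow is wrong too. Back to shut.

Call:
play_rows:
  translation:
    - [0, 0, 0]
    - [0, 0, 0]
    - [0, 0, 0]
    - [0, 0, 0]
    - [0, 0, 0]
    - [0, 0, 0]
    - [0, 0, 0]
  delta_rot:
    - [0, 0, -6]
    - [0, 0, -7]
    - [0, 0, -7]
    - [0, 0, -6]
    - [0, 0, -5]
    - [0, 0, -4]
    - [0, 0, 0]
  grip: [-1, -1, -1, -1, -1, -1, -1]

```text
clock: 29.35
tool_pos: [0.5091, -0.0637, 0.1485]
eef_rot: [-0.111, 0.994, -0.0, 0.001]
contact_force: [-2.6, -1.0, 12.6]
opening: 0.11
finger_force: 40.0
```

```bash
python3 -c "
from h import *
show()"
```

```text
t 29.35 p [ 0.5091 -0.0637  0.1485] yaw -167.29 tilt [ 0.07 -0.02] q [ 0.49  0.92 -0.79  2.    1.06  0.7   0.8 ] F [-2.6 -1.  12.6] M [-0.09  0.42 -0.61] op 9.7 ff 40.0
```

Call:
play_rows:
  translation:
    - [0, 0, 0]
    - [0, 0, 0]
    - [0, 0, -0.002]
    - [0, 0, -0.005]
    - [0, 0, -0.008]
    - [0, 0, -0.01]
    - [0, 0, -0.012]
    - [0, 0, -0.015]
    - [0, 0, -0.02]
    - [0, 0, -0.015]
    - [0, 0, 0]
  delta_rot:
    - [0, 0, 5]
    - [0, 0, 5.7]
    - [0, 0, 0]
    - [0, 0, 0]
    - [0, 0, 0]
    - [0, 0, 0]
    - [0, 0, 0]
    - [0, 0, 0]
    - [0, 0, 0]
    - [0, 0, 0]
    - [0, 0, 0]
  grip: [-1, -1, -1, -1, -1, -1, -1, -1, -1, -1, -1]

```text
clock: 30.72
tool_pos: [0.5094, -0.0635, 0.2355]
eef_rot: [-0.018, 1.0, -0.0, 0.001]
contact_force: [-0.3, 0.2, -0.2]
opening: 0.109
finger_force: 40.0
```

```bash
python3 -c "
from h import *
show();to(.48,-.441,.2,-178)"
```

```text
t 30.73 p [ 0.5094 -0.0635  0.2355] yaw -177.88 tilt [0.15 0.  ] q [ 0.55  0.78 -0.88  1.95  0.84  0.82  0.8 ] F [-0.3  0.2 -0.2] M [ 0.03 -0.13  0.02] op 9.6 ff 40.0
tool d mm [  43.4 -376.1   35.5] rot deg [-0.   0.2  0.1]
```

Call:
play_rows:
  translation:
    - [0.0029, -0.025, 0]
    - [0.0029, -0.025, 0]
    - [0.0029, -0.025, 0]
    - [0.0029, -0.025, 0]
    - [0.0029, -0.025, 0]
    - [0.0029, -0.025, 0]
    - [0.0029, -0.025, 0]
    - [0.0029, -0.025, 0]
    - [0.0029, -0.025, 0]
    - [0.0029, -0.025, 0]
    - [0.0029, -0.025, 0.003]
    - [0.0029, -0.025, 0.008]
    - [0.0029, -0.025, 0.01]
    - [0.0029, -0.025, 0.01]
    - [0.0029, -0.025, 0.01]
    - [0, 0, 0.02]
    - [0, 0, 0.02]
    - [0, 0, 0.015]
    - [0, 0, 0.008]
    - [0, 0, 0]
  delta_rot:
    - [0, 0, 0]
    - [0, 0, 0]
    - [0, 0, 0]
    - [0, 0, 0]
    - [0, 0, 0]
    - [0, 0, 0]
    - [0, 0, 0]
    - [0, 0, 0]
    - [0, 0, 0]
    - [0, 0, 0]
    - [0, 0, 0]
    - [0, 0, 0]
    - [0, 0, 0]
    - [0, 0, 0]
    - [0, 0, 0]
    - [0, 0, 0]
    - [0, 0, 0]
    - [0, 0, 0]
    - [0, 0, 0]
    - [0, 0, 0]
  grip: [-1, -1, -1, -1, -1, -1, -1, -1, -1, -1, -1, -1, -1, -1, -1, -1, -1, -1, -1, -1]

```text
clock: 33.22
tool_pos: [0.4792, -0.4395, 0.1298]
eef_rot: [-0.019, 1.0, 0.0, -0.0]
contact_force: [-0.2, -0.1, -0.8]
opening: 0.108
finger_force: 40.0
```

Call:
play_rows:
  translation:
    - [0, 0, 0]
    - [0, 0, 0]
    - [0, 0, 0]
    - [0, 0, -0.01]
    - [0, 0, -0.025]
    - [0, 0, -0.025]
    - [0, 0, -0.02]
    - [0, 0, 0]
  delta_rot:
    - [0, 0, 0]
    - [0, 0, 0]
    - [0, 0, 0]
    - [0, 0, 0]
    - [0, 0, 0]
    - [0, 0, 0]
    - [0, 0, 0]
    - [0, 0, 0]
  grip: [0, 0, 0, 0, 0, 0, 0, 0]

```text
clock: 34.22
tool_pos: [0.4802, -0.4405, 0.2129]
eef_rot: [-0.018, 1.0, -0.001, 0.002]
contact_force: [-1.1, 0.3, -0.8]
opening: 0.5
finger_force: 0.0
```

```bash
python3 -c "
from h import *
show();to(.5706,-.2331,.198,-170)
cv2.imwrite('pics/s4.png',cv2.resize(r.snapshot('side')[200:420,240:460],None,fx=2.6,fy=2.6,interpolation=2))"
```

```text
t 34.23 p [ 0.4802 -0.4405  0.2129] yaw -177.89 tilt [ 0.2  -0.14] q [ 1.11  0.97 -0.9   1.54  0.84  1.05  1.59] F [-1.1  0.3 -0.8] M [ 0.01 -0.1   0.04] op 44.0 ff 0.0
tool d mm [-97.9 203.9  14.7] rot deg [-0.2  0.2 -7.9]
```

View pics/s4.png

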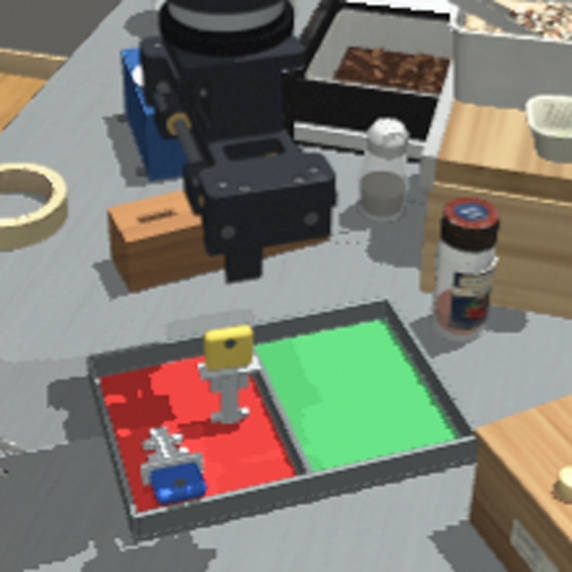

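The yellow key is in the red half at about (230,380), upright or falling toward +y. Now the black key.

Call:
play_rows:
  translation:
    - [-0.0082, 0.017, 0]
    - [-0.0082, 0.017, 0]
    - [-0.0082, 0.017, 0]
    - [-0.0082, 0.017, 0.001]
    - [-0.0082, 0.017, 0.001]
    - [-0.0082, 0.017, 0.001]
    - [-0.0082, 0.017, 0.002]
    - [-0.0082, 0.017, 0.002]
    - [-0.0082, 0.017, 0.002]
    - [-0.0082, 0.017, 0.002]
    - [-0.0082, 0.017, 0.002]
    - [-0.0082, 0.017, 0]
    - [0, 0, 0]
    - [0, 0, 0]
  delta_rot:
    - [0, 0, 0]
    - [0, 0, 0]
    - [0, 0, 0]
    - [0, 0, 0]
    - [0, 0, 0]
    - [0, 0, 0]
    - [0, 0, 0]
    - [0, 0, 0]
    - [0, 0, 0]
    - [0, 0, 0]
    - [0, 0, 0]
    - [0, 0, 0]
    - [0, 0, -7.9]
    - [0, 0, 0]
  grip: [0, 0, 0, 0, 0, 0, 0, 0, 0, 0, 0, 0, 0, 0]

```text
clock: 36.02
tool_pos: [0.5702, -0.2319, 0.1972]
eef_rot: [-0.087, 0.996, 0.0, 0.0]
contact_force: [-0.2, -0.0, 0.0]
opening: 0.503
finger_force: 0.0
```

```bash
python3 -c "
from h import *
show();to(.5706,-.2331,.1245,-170)
im=r.snapshot('side'); cv2.imwrite('pics/raw5.png',im)
hsv=cv2.cvtColor(im[300:410,270:360],cv2.COLOR_BGR2HSV); m=cv2.inRange(hsv,(22,120,90),(35,255,255)); ys,xs=np.nonzero(m); print('yellow px',xs.mean()+270,ys.mean()+300,len(xs), proj('side',[[.48,-.441,.07],[.48,-.38,.03],[.48,-.5,.03]]).round())"
```

```text
t 36.02 p [ 0.5702 -0.2319  0.1972] yaw -170.03 tilt [0.   0.01] q [ 0.77  0.96 -0.89  1.67  0.88  0.97  1.29] F [-0.2 -0.   0. ] M [ 0.06 -0.07 -0.02] op 44.3 ff 0.0
tool d mm [-0.1 -1.2 72.7] rot deg [ 0.  0. -0.]
yellow px 327.5702479338843 333.3347107438017 242 [[329. 334.]
 [322. 328.]
 [337. 377.]]
```

Call:
play_rows:
  translation:
    - [0, -0.0012, 0.014]
    - [0, 0, 0.015]
    - [0, 0, 0.015]
    - [0, 0, 0.015]
    - [0, 0, 0.0135]
    - [0, 0, 0]
    - [0, 0, 0]
    - [0, 0, 0]
    - [0, 0, 0]
    - [0, 0, 0]
  delta_rot:
    - [0, 0, 0]
    - [0, 0, 0]
    - [0, 0, 0]
    - [0, 0, 0]
    - [0, 0, 0]
    - [0, 0, 0]
    - [0, 0, 0]
    - [0, 0, 0]
    - [0, 0, 0]
    - [0, 0, 0]
  grip: [0, 0, 0, 0, 0, -1, -1, -1, -1, -1]

```text
clock: 37.33
tool_pos: [0.5705, -0.2338, 0.1253]
eef_rot: [-0.087, 0.996, -0.0, 0.0]
contact_force: [-0.4, -0.2, 2.2]
opening: 0.113
finger_force: 40.0
```

```bash
python3 -c "
from h import *
show()"
```

```text
t 37.33 p [ 0.5705 -0.2338  0.1253] yaw -169.98 tilt [ 0.05 -0.02] q [ 0.74  1.05 -0.82  1.69  0.99  0.87  1.22] F [-0.4 -0.2  2.2] M [ 0.01 -0.1   0.06] op 9.9 ff 40.0
```

Call:
play_rows:
  translation:
    - [0, 0, -0.008]
    - [0, 0, -0.016]
    - [0, 0, -0.02]
    - [0, 0, -0.02]
    - [0, 0, -0.02]
    - [0, 0, -0.016]
    - [0, 0, 0]
  delta_rot:
    - [0, 0, 0]
    - [0, 0, 0]
    - [0, 0, 0]
    - [0, 0, 0]
    - [0, 0, 0]
    - [0, 0, 0]
    - [0, 0, 0]
  grip: [-1, -1, -1, -1, -1, -1, -1]

```text
clock: 38.2
tool_pos: [0.5709, -0.2337, 0.2263]
eef_rot: [-0.087, 0.996, -0.0, 0.001]
contact_force: [0.2, 0.0, -0.1]
opening: 0.11
finger_force: 40.0
```

```bash
python3 -c "
from h import *
show();to(.5085,-.0637,.224,-178.2)"
```

```text
t 38.2 p [ 0.5709 -0.2337  0.2263] yaw -169.98 tilt [ 0.15 -0.04] q [ 0.79  0.92 -0.92  1.64  0.84  1.01  1.33] F [ 0.2  0.  -0.1] M [ 0.06 -0.17 -0.02] op 9.7 ff 40.0
tool d mm [ 31.9 178.3   2. ] rot deg [-0.1  0.1  8.2]
```

Call:
play_rows:
  translation:
    - [0.0031, 0.0178, 0]
    - [0.0031, 0.0178, 0]
    - [0.0031, 0.0178, 0]
    - [0.0031, 0.0178, 0]
    - [0.0031, 0.0178, 0]
    - [0.0031, 0.0178, 0]
    - [0.0031, 0.0178, 0]
    - [0.0031, 0.0178, 0]
    - [0.0031, 0.0178, 0]
    - [0.0031, 0.0178, 0]
    - [0, 0, 0]
    - [0, 0, 0]
  delta_rot:
    - [0, 0, 0]
    - [0, 0, 0]
    - [0, 0, 0]
    - [0, 0, 0]
    - [0, 0, 0]
    - [0, 0, 0]
    - [0, 0, 0]
    - [0, 0, 0]
    - [0, 0, 0]
    - [0, 0, 0]
    - [0, 0, 8.2]
    - [0, 0, 0]
  grip: [-1, -1, -1, -1, -1, -1, -1, -1, -1, -1, -1, -1]

```text
clock: 39.7
tool_pos: [0.5083, -0.0638, 0.2243]
eef_rot: [-0.017, 1.0, -0.0, -0.001]
contact_force: [0.2, -0.6, -0.2]
opening: 0.11
finger_force: 40.0
```

```bash
python3 -c "
from h import *
show();to(.5085,-.0637,.148,-178.2)"
```

```text
t 39.7 p [ 0.5083 -0.0638  0.2243] yaw -178.07 tilt [-0.06 -0.04] q [ 0.54  0.8  -0.87  1.96  0.86  0.81  0.78] F [ 0.2 -0.6 -0.2] M [ 0.02 -0.15  0.  ] op 9.7 ff 40.0
tool d mm [-0.2  0.2 76.3] rot deg [-0.  -0.1  0.1]
```

Call:
play_rows:
  translation:
    - [0, 0, 0.009]
    - [0, 0, 0.008]
    - [0, 0, 0.008]
    - [0, 0, 0.003]
    - [0, 0, 0.003]
    - [0, 0, 0.003]
    - [0, 0, 0.003]
    - [0, 0, 0]
  delta_rot:
    - [0, 0, 0]
    - [0, 0, 0]
    - [0, 0, 0]
    - [0, 0, 0]
    - [0, 0, 0]
    - [0, 0, 0]
    - [0, 0, 0]
    - [0, 0, 0]
  grip: [-1, -1, -1, -1, -1, -1, -1, -1]

```text
clock: 40.7
tool_pos: [0.5086, -0.0639, 0.1876]
eef_rot: [-0.016, 1.0, -0.0, -0.0]
contact_force: [0.7, -0.5, -1.1]
opening: 0.109
finger_force: 40.0
```

Call:
play_rows:
  translation:
    - [0, 0, 0.004]
    - [0, 0, 0.005]
    - [0, 0, 0.005]
    - [0, 0, 0.005]
    - [0, 0, 0.005]
    - [0, 0, 0.005]
    - [0, 0, 0.004]
    - [0, 0, 0.003]
    - [0, 0, 0.002]
    - [0, 0, 0.001]
    - [0, 0, 0]
  delta_rot:
    - [0, 0, 0]
    - [0, 0, 0]
    - [0, 0, 0]
    - [0, 0, 0]
    - [0, 0, 0]
    - [0, 0, 0]
    - [0, 0, 0]
    - [0, 0, 0]
    - [0, 0, 0]
    - [0, 0, 0]
    - [0, 0, 0]
  grip: [-1, -1, -1, -1, -1, -1, -1, -1, -1, -1, -1]

```text
clock: 42.08
tool_pos: [0.5087, -0.0638, 0.1487]
eef_rot: [-0.016, 1.0, -0.0, 0.0]
contact_force: [0.9, -0.6, -0.4]
opening: 0.104
finger_force: 40.0
```

Call:
play_rows:
  translation:
    - [0, 0, 0.001]
    - [0, 0, 0.001]
    - [0, 0, 0]
  delta_rot:
    - [0, 0, 0]
    - [0, 0, 0]
    - [0, 0, 0]
  grip: [-1, -1, -1]

```text
clock: 42.45
tool_pos: [0.5088, -0.0637, 0.1481]
eef_rot: [-0.016, 1.0, -0.001, 0.001]
contact_force: [-3.2, -1.2, 12.8]
opening: 0.107
finger_force: 40.0
```

Call:
play_rows:
  translation:
    - [0, 0, 0]
    - [0, 0, 0]
    - [0, 0, 0]
    - [0, 0, 0]
    - [0, 0, 0]
    - [0, 0, 0]
  delta_rot:
    - [0, 0, 5]
    - [0, 0, 5]
    - [0, 0, 5]
    - [0, 0, 5]
    - [0, 0, 3]
    - [0, 0, 0]
  grip: [-1, -1, -1, -1, -1, -1]

```text
clock: 43.2
tool_pos: [0.5087, -0.0641, 0.1481]
eef_rot: [0.184, 0.983, -0.001, 0.001]
contact_force: [-2.8, -2.1, 13.0]
opening: 0.11
finger_force: 40.0
```

```bash
python3 -c "
from h import *
show()"
```

```text
t 43.2 p [ 0.5087 -0.0641  0.1481] yaw 158.81 tilt [ 0.06 -0.11] q [ 0.42  0.88 -0.66  2.01  0.98  0.61  0.28] F [-2.8 -2.1 13. ] M [-0.29  0.54  0.01] op 9.7 ff 40.0
```

Turns freely. On to fully open.

Call:
play_rows:
  translation:
    - [0, 0, 0]
    - [0, 0, 0]
    - [0, 0, 0]
    - [0, 0, 0]
    - [0, 0, 0]
    - [0, 0, 0]
    - [0, 0, 0]
    - [0, 0, 0]
    - [0, 0, 0]
    - [0, 0, 0]
  delta_rot:
    - [0, 0, 7]
    - [0, 0, 7]
    - [0, 0, 7]
    - [0, 0, 7]
    - [0, 0, 7]
    - [0, 0, 7]
    - [0, 0, 7]
    - [0, 0, 6]
    - [0, 0, 4]
    - [0, 0, 0]
  grip: [-1, -1, -1, -1, -1, -1, -1, -1, -1, -1]

```text
clock: 44.45
tool_pos: [0.5085, -0.064, 0.1481]
eef_rot: [0.644, 0.765, -0.0, 0.001]
contact_force: [-2.6, -2.0, 13.8]
opening: 0.112
finger_force: 40.0
```

```bash
python3 -c "
from h import *
show()"
```

```text
t 44.45 p [ 0.5085 -0.064   0.1481] yaw 99.82 tilt [ 0.04 -0.1 ] q [ 0.28  0.82 -0.4   2.02  0.73  0.44 -0.51] F [-2.6 -2.  13.8] M [-0.28  0.58  0.05] op 9.8 ff 40.0
```

Call:
play_rows:
  translation:
    - [0, 0, 0]
    - [0, 0, 0]
    - [0, 0, 0]
  delta_rot:
    - [0, 0, 4]
    - [0, 0, 4]
    - [0, 0, 0]
  grip: [-1, -1, -1]

```text
clock: 44.82
tool_pos: [0.5084, -0.0639, 0.1484]
eef_rot: [0.695, 0.719, -0.0, 0.001]
contact_force: [-3.4, -0.9, 17.3]
opening: 0.117
finger_force: 40.8
```

```bash
python3 -c "
from h import *
show()"
```

```text
t 44.83 p [ 0.5084 -0.0639  0.1484] yaw 91.98 tilt [ 0.04 -0.12] q [ 0.25  0.82 -0.36  2.02  0.69  0.43 -0.61] F [-3.4 -0.9 17.3] M [-0.27  0.81  0.67] op 10.3 ff 40.8
```

At the open stop. I'll centre the key in the slot's play and draw it out.

Call:
play_rows:
  translation:
    - [0, 0, 0]
    - [0, 0, 0]
    - [0, 0, -0.002]
    - [0, 0, -0.004]
    - [0, 0, -0.006]
    - [0, 0, -0.008]
    - [0, 0, -0.01]
    - [0, 0, -0.015]
    - [0, 0, -0.02]
    - [0, 0, -0.02]
    - [0, 0, 0]
  delta_rot:
    - [0, 0, -6]
    - [0, 0, -5.5]
    - [0, 0, 0]
    - [0, 0, 0]
    - [0, 0, 0]
    - [0, 0, 0]
    - [0, 0, 0]
    - [0, 0, 0]
    - [0, 0, 0]
    - [0, 0, 0]
    - [0, 0, 0]
  grip: [-1, -1, -1, -1, -1, -1, -1, -1, -1, -1, -1]

```text
clock: 46.2
tool_pos: [0.5098, -0.0637, 0.2337]
eef_rot: [0.62, 0.784, 0.001, 0.002]
contact_force: [-0.2, -0.2, -0.7]
opening: 0.106
finger_force: 40.0
```

```bash
python3 -c "
from h import *
show();to(.567,-.436,.2,103)
im=r.snapshot('top'); cv2.imwrite('pics/raw6.png',im); im2=r.snapshot('side')
cv2.imwrite('pics/s6.png',np.hstack([cv2.resize(im[190:320,250:380],(400,400),interpolation=2),cv2.resize(im2[170:310,260:400],(400,400),interpolation=2)]))"
```

```text
t 46.2 p [ 0.5098 -0.0637  0.2337] yaw 103.31 tilt [0.26 0.01] q [ 0.38  0.7  -0.57  1.96  0.6   0.65 -0.34] F [-0.2 -0.2 -0.7] M [-0.06 -0.1  -0.01] op 9.3 ff 40.0
tool d mm [-375.5  -30.2   33.9] rot deg [0.3 0.1 0.3]
```

View pics/s6.png

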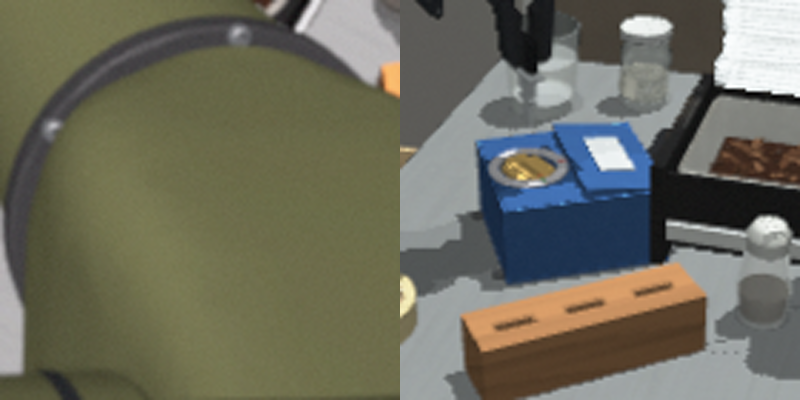

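The side view shows the lid front edge popped up, the lock plate at about (530,168) and all stand slots empty. Now I carry the black key to green.

Call:
play_rows:
  translation:
    - [0, 0, 0]
    - [0, 0, 0]
    - [0, 0, 0]
    - [0, 0, 0]
    - [0, 0, 0]
    - [0, 0, 0]
    - [0, 0, 0]
    - [0, 0, 0]
    - [0, 0, 0]
  delta_rot:
    - [0, 0, -9.8]
    - [0, 0, -9.8]
    - [0, 0, -9.8]
    - [0, 0, -9.8]
    - [0, 0, -9.8]
    - [0, 0, -9.8]
    - [0, 0, -9.8]
    - [0, 0, -9.8]
    - [0, 0, 0]
  grip: [-1, -1, -1, -1, -1, -1, -1, -1, -1]

```text
clock: 47.42
tool_pos: [0.5082, -0.0639, 0.2308]
eef_rot: [-0.014, 1.0, 0.0, -0.001]
contact_force: [0.5, -0.4, 0.4]
opening: 0.109
finger_force: 40.0
```

```bash
python3 -c "
from h import *
show();to(.567,-.436,.131,-178.3)"
```

```text
t 47.42 p [ 0.5082 -0.0639  0.2308] yaw -178.38 tilt [-0.1   0.05] q [ 0.57  0.81 -0.93  1.95  0.88  0.85  0.75] F [ 0.5 -0.4  0.4] M [ 0.09 -0.15 -0.01] op 9.6 ff 40.0
tool d mm [ -48.4 -373.7   99.4] rot deg [ 0.  -0.1 -0.1]
```

Call:
play_rows:
  translation:
    - [-0.0032, -0.0249, 0]
    - [-0.0032, -0.0249, 0]
    - [-0.0032, -0.0249, 0]
    - [-0.0032, -0.0249, 0]
    - [-0.0032, -0.0249, 0]
    - [-0.0032, -0.0249, 0]
    - [-0.0032, -0.0249, 0]
    - [-0.0032, -0.0249, 0]
    - [-0.0032, -0.0249, 0]
    - [-0.0032, -0.0249, 0]
    - [-0.0032, -0.0249, 0]
    - [-0.0032, -0.0249, 0.008]
    - [-0.0032, -0.0249, 0.01]
    - [-0.0032, -0.0249, 0.01]
    - [-0.0032, -0.0249, 0.01]
    - [0, 0, 0.02]
    - [0, 0, 0.02]
    - [0, 0, 0.013]
    - [0, 0, 0.008]
    - [0, 0, 0]
  delta_rot:
    - [0, 0, 0]
    - [0, 0, 0]
    - [0, 0, 0]
    - [0, 0, 0]
    - [0, 0, 0]
    - [0, 0, 0]
    - [0, 0, 0]
    - [0, 0, 0]
    - [0, 0, 0]
    - [0, 0, 0]
    - [0, 0, 0]
    - [0, 0, 0]
    - [0, 0, 0]
    - [0, 0, 0]
    - [0, 0, 0]
    - [0, 0, 0]
    - [0, 0, 0]
    - [0, 0, 0]
    - [0, 0, 0]
    - [0, 0, 0]
  grip: [-1, -1, -1, -1, -1, -1, -1, -1, -1, -1, -1, -1, -1, -1, -1, -1, -1, -1, -1, -1]

```text
clock: 49.92
tool_pos: [0.5678, -0.4353, 0.1323]
eef_rot: [-0.015, 1.0, 0.0, -0.0]
contact_force: [-0.0, -0.1, 0.2]
opening: 0.111
finger_force: 40.0
```

Call:
play_rows:
  translation:
    - [0, 0, 0]
    - [0, 0, 0]
    - [0, 0, 0]
    - [0, 0, -0.01]
    - [0, 0, -0.025]
    - [0, 0, -0.025]
    - [0, 0, -0.025]
    - [0, 0, -0.02]
    - [0, 0, 0]
    - [0, 0, 0]
    - [0, 0, 0]
  delta_rot:
    - [0, 0, 0]
    - [0, 0, 0]
    - [0, 0, 0]
    - [0, 0, 0]
    - [0, 0, 0]
    - [0, 0, 0]
    - [0, 0, 0]
    - [0, 0, 0]
    - [0, 0, 0]
    - [0, 0, 0]
    - [0, 0, 0]
  grip: [0, 0, 0, 0, 0, 0, 0, 0, 0, 0, 0]

```text
clock: 51.3
tool_pos: [0.5673, -0.4356, 0.2364]
eef_rot: [-0.015, 1.0, 0.0, -0.001]
contact_force: [1.0, -0.5, -1.0]
opening: 0.5
finger_force: 0.0
```

```bash
python3 -c "
from h import *
show()
a=r.snapshot('side'); 
cv2.imwrite('pics/s7.png',cv2.resize(a[200:420,240:460],None,fx=2.6,fy=2.6,interpolation=2))"
```

```text
t 51.3 p [ 0.5673 -0.4356  0.2364] yaw -178.27 tilt [-0.11  0.05] q [ 0.99  1.03 -0.94  1.29  0.83  1.22  1.61] F [ 1.  -0.5 -1. ] M [ 0.07 -0.11 -0.02] op 44.0 ff 0.0
```

View pics/s7.png

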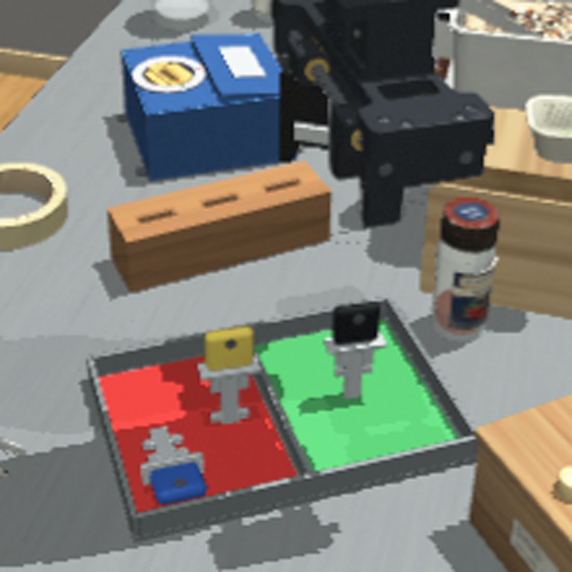

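Blue and yellow are in red and black is in green. Yellow and black stand upright, and yellow hasn't moved in 17 s. The box lid is up and the gripper is clear, so I'm handing in.

```bash
python3 -c "
from h import *
print(r.finish_job())"
```

```text
the job is handed in; nothing more can be done
None
```

The job is handed in with no verdict returned: the black key opened the lock and is in the green half, the blue and yellow keys did not turn and are in the red half, and the latch was left open.

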